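Slide the small frame along the fence into the squaring jig's corner

ROBOT

A 6-joint arm with a two-finger parallel gripper is mounted at the origin on the work surface. World frame = base frame: x ahead of the robot, y to its left, z up, the work surface at z = 0. Lengths are in m, angles in rad, forces in N, time in s.
With the tool pointing down it reaches from about 0.15 to 0.775 m from the base axis. Payload 6.1 kg.
Tool frame: the origin (TCP) lies on the centre line of the jaws, within the pads' length; the fingertips stand 22 mm ahead of it and the grasp point (between the pads) lies 3 mm ahead of it; z points along the fingers, y is the line along which they close (so a half turn about z gives the same grasp; the last joint's range is limited). The gripper opens to 85 mm and grips with 20 to 120 N. Pads are 22 mm wide; open, the fingers measure 114 mm over their backs; the gripper's body (76 mm by 85 mm) begins 54 mm behind the grasp point. The pads swing forward as they close: fully open they stand 13 mm farther back than shut.
Start: joints at [-1.315, 0.126, -0.04, 1.405, 0, 1.571], TCP at [0.133, -0.508, 0.253] pointing down, gripper open.
Joint ranges: [-2.72, 2.72], [-0.95, 1.95], [-1.27, 1.35], [-1.78, 2.02], [-1.46, 1.47], [-3.14, 3.14]. Speed limits (rad/s): [2.39, 2.39, 3.01, 3.14, 3.14, 3.14].

INTERFACE

Orientations are given as [roll, pitch, yaw] about the fixed x, y, z axes, in that order (R = Rz(yaw) Ry(pitch) Rx(roll)).
In Python, from plant import env gives the robot as it stands.
- The arm moves only by the tool drive_tool, never from a script. Its arguments are lists of equal length, an entry for each row: "xyz": the shift along the tool's x, y, z in mm, a list of three; "yaw": the turn about the tool's z in degrees; "fingers": the gripper command: -1 is fully open, 1 is shut, values between are in proportion. In form: {"xyz": [[x, y, z], ...], "yaw": [yaw, ...], "fingers": [fingers, ...]}. A call has 1 to 12 rows; each row is the pose to reach, as a shift and turn from the pose commanded when the call began, along the tool's axes at that moment; what a row does not reach only later rows make up. A row lasts 1/10 s, in which the tool goes at most 50 mm and 8.59 degrees, less where a joint would pass 70% of its speed; a pose out of reach is approached as far as the arm can. A call with a gripper value outside its range is refused whole. The fingers move at their own pace and stop on an object; the grip force is fixed at half the most. Time passes only in rows, so rows that repeat a pose let the fingers close. It gives the time, the measured TCP pose, the force, the opening and the grip force at its end, in the units of the state.
- env.read_state(): the state, without advancing time (a new reading comes with each control period).
- env.snapshot(name): name is "scene" or "top" or "wrist"; returns the picture (420x560x3 uint8, red, green, blue); there is no depth.
- env.camera_params(name): a dict with "fovy" (degrees; the focal length in pixels is half the picture's height over the tangent of half this angle, whatever the lens; pixels are square), "cx", "cy" (the principal point, pixels), "R" (3x3) and "t" (3): a world point X has camera coordinates R X + t; the wrist camera has in their place "mount" (4x4, takes a point from camera to tool coordinates, whose origin is the TCP and whose axes are the flange's). Camera axes: x right, y down, z forward; pixel columns grow to the right and rows downward; lengths in m; the calibration is good to about 2 mm. A picture is of the moment at which its call begins: read the wrist's pose just before it. camera_params takes no time and is no camera call.
- env.hand_in(): hands the job in; it is judged then, once.
Trained networks look in the newest picture that a camera, given by its name, has taken for a name from the list of things; names that differ only in an ending like _2 or _b are one class to them, and where a whole thing is asked for, a point or a joint stands for the part that bears it (a point fixed in the world has none). Each returns a list of dicts, best first, with "p" (0 to 1); they miss things now and then, are a little off and sometimes report something else, mostly with a low value. They report only what shows in the picture. A call takes as long as a camera call. They do not tell look-alikes from the thing itself.
- env.cut_out(query, camera): "pixels" (420x560 bool, what is visible of it) and "bbox" ([centre column, centre row, width, height] in pixels, round what is visible of it).
- env.spot_point(query, camera): "pixel" ([column, row] in pixels: a listed point, or the origin of a listed thing).
The state is a dict: "time": time; "joint_pos": joint angles; "qd": joint speeds; "joint_efforts": joint torques, N m; "tool_pos": TCP position; "eef_rot": TCP orientation; "force": force on the tool from outside, world axes, zero at the start; "ft_torque": the same for the moment, N m; "grip_width": finger opening in m; "gripper_force": force on a finger pad.
Only numpy, scipy, OpenCV 4.12 (cv2) and the standard library are available. Lean on these libraries where they do the work, as an engineer would, in place of code of your own. Each camera call takes 0.05 s, during which the arm holds its last target. There are 200 camera calls.

TASK

Square up the small wooden frame for gluing without picking it up: with the fingertips, push it straight across the jig board until its long side lies flat against the long aluminium fence, then keep it against the fence and drag it along into the corner pocket until it sits fully home against both the fence and the end stop. The frame must stay flat on the board the whole time, never lifted or tipped; leave everything else on the desk where it is, and let go of the frame at the end.

Things in the scene. Friction and masses are not known exactly. Their poses are not given: they have to be found in the camera images.
- frame_mid (a point): Centre of the small picture frame, half-way up (7 mm above the board). A loose flat wooden rectangle, 90 mm long (its y) by 76 mm (its x), 14 mm high, about 60 g, of bars 11 mm wide around an open window 68 mm (y) by 54 mm (x) that shows the bare board. Starts flat on the jig board, clear of the fence, 45 to 125 mm to the -y side of the board's middle, turned up to 0.3 rad from the fence.
- jig: The squaring jig, fixed to the desk: plywood board 200 mm (its x) by 360 mm (its y), 9 mm thick; origin at the centre of its underside, 2 mm above the desk; board top 9 mm above the origin; yaw up to 0.3 rad either way. On it stand three aluminium strips 14 mm high: long fence (far, +x edge), end stop (+y end) and short keeper, which make a corner pocket 79 mm wide, open towards -y.
- fence (a point): Middle of the long fence's inner face, at board level: x = 75, y = 0, z = 9 mm in the jig's frame. The fence runs along the jig's y from -175 to 170 mm, is 20 mm thick (towards +x), top 14 mm above the board.
- stop (a point): Inside corner of the pocket, where fence and end stop meet, at board level: x = 75, y = 155, z = 9 mm in the jig's frame. The end stop runs from here along -x to x = -18 mm, 15 mm thick (towards +y).
- keeper (a point): Pocket-side corner of the short keeper at the pocket's mouth, at board level: x = -4, y = 110, z = 9 mm in the jig's frame. The keeper is 14 mm thick (x = -18 to -4 mm) and runs along y from 110 mm to the end stop at 155 mm.
- home (a point): Where the frame's centre is when it is fully home in the corner pocket: at x = 37, y = 110, z = 16 mm in the jig's frame, axes as the jig's.
- weight: Bystander: turned brass paperweight, 38 mm diameter, 42 mm high, standing on the jig board on the robot's side of the sliding path, just before the keeper. Origin at the centre of its underside.
- tape: Bystander: small roll of paper tape lying flat, 48 mm diameter, 18 mm high, on the jig board on the robot's side of the keeper. Origin at the centre of its underside.
- big_frame: Bystander: a larger frame of the same wood, 180 by 140 mm and 16 mm high, flat on the mat to the left of the jig. Origin at the centre of its underside.
- glue1: Bystander: glue stick standing upright, 31 mm diameter, 92 mm high, to the right of the jig. Origin at the centre of its underside.
- glue2: Bystander: a second such glue stick, standing to the right of the jig.
- sandblock: Bystander: cork sanding block 50 by 85 by 28 mm on the mat, right of the jig. Origin at the centre of its underside.
- brushpot: Bystander: white ceramic pot, 76 mm diameter, 100 mm high, left of the jig. Origin at the centre of its underside.
Mind the look-alikes: they are no part of the job. Leave any orange or turquoise look-alike of the part that bears frame_mid alone.

How it is judged:
By the outcome, as a careful person would: the job done as asked, in the order asked, and still so for the second after the job is handed in, with the robot touching nothing.
It also fails if it takes over 45 s, if anything falls off the work surface, if the arm or the gripper's body presses on something with over 40 N, if the wrist force passes 120 N, or if a joint passes its speed limit or range.

## Working session

There is one attempt and no reset: what is moved stays moved. The work goes in short steps, Python scripts to look and compute and a tool call to move; the robot and the scene stay as the last step left them, time stands still between calls to the robot, and variables do not carry over. Pictures are saved under pics/ and viewed, at most 10 in all, crops included, and the job is handed in when it is done.

Besides the shell and the picture viewer there is one more tool, called after "Emit:" in YAML: its name, and indented under it one key for each argument. drive_tool: Moves the arm, as the interface text tells. Its arguments: {"type":"object","properties":{"xyz":{"type":"array"},"yaw":{"type":"array"},"fingers":{"type":"array"}},"required":["xyz","yaw","fingers"]}

```bash
mkdir -p pics; ls
python3 - <<'E'
from plant import env
import cv2,numpy as np
s=env.read_state();print({k:np.round(v,3).tolist() for k,v in s.items()})
for n in("top","scene"):
    im=env.snapshot(n);cv2.imwrite(f"pics/{n}0.png",im[:,:,::-1])
    for q in("frame_mid","stop","fence","keeper","home","jig","weight","tape"):
        print(n,q,[(np.round(d["pixel"],1).tolist(),round(float(d["p"]),2)) for d in env.spot_point(q,n)])
print({n:env.camera_params(n) for n in("top","scene","wrist")})
E
```

```text
pics
{'time': 0.0, 'joint_pos': [-1.315, 0.126, -0.041, 1.405, -0.0, 1.571], 'qd': [0.002, -0.001, 0.0, 0.001, 0.001, -0.002], 'joint_efforts': [-0.002, -43.591, 35.293, 0.017, -0.0, 0.0], 'tool_pos': [0.133, -0.508, 0.253], 'eef_rot': [-3.14, 0.0, 0.256], 'force': [0.742, -0.044, -0.257], 'ft_torque': [0.033, -0.008, -0.009], 'gripper_force': 0.0, 'grip_width': 0.085}
top frame_mid [([324.5, 233.4], 0.83), ([394.5, 224.0], 0.82), ([391.0, 168.7], 0.73), ([201.7, 266.7], 0.57)]
top stop [([250.8, 184.5], 0.76), ([275.9, 236.7], 0.17)]
top fence [([304.6, 188.2], 0.82), ([428.5, 246.0], 0.56)]
top keeper [([258.4, 215.2], 0.81)]
top home [([263.1, 197.8], 0.6), ([278.0, 237.0], 0.16)]
top jig [([298.4, 222.0], 0.69)]
top weight [([275.5, 237.1], 0.73)]
top tape [([244.9, 235.2], 0.53)]
scene frame_mid [([295.0, 135.5], 0.95), ([236.1, 342.3], 0.56)]
scene stop [([340.9, 198.9], 0.67)]
scene fence [([289.8, 233.7], 0.75), ([294.3, 171.8], 0.74)]
scene keeper [([302.1, 193.7], 0.83)]
scene home [([317.5, 198.2], 0.73)]
scene jig [([272.0, 218.5], 0.82)]
scene weight [([267.9, 188.8], 0.
[... 391 characters left out ...]
96, 'cx': 283.96523284795103, 'cy': 204.37208474917006, 'R': array([[ 0.68769165,  0.72598998,  0.00432921],
       [ 0.54032953, -0.50782447, -0.67093838],
       [-0.48489606,  0.46373792, -0.74150047]]), 't': array([-0.39645536, -0.27558676,  1.17814295])}, 'wrist': {'fovy': 59.63271905643778, 'cx': 279.3017604118023, 'cy': 211.93656686897438, 'mount': array([[-3.81116207e-04, -9.46622380e-01, -3.22344419e-01,
         8.28793080e-02],
       [ 9.99999522e-01, -6.50931505e-04,  7.29251978e-04,
         1.24160864e-04],
       [-9.00150381e-04, -3.22343987e-01,  9.46622176e-01,
        -1.19817509e-01],
       [ 0.00000000e+00,  0.00000000e+00,  0.00000000e+00,
         1.00000000e+00]])}}
```

View pics/top0.png

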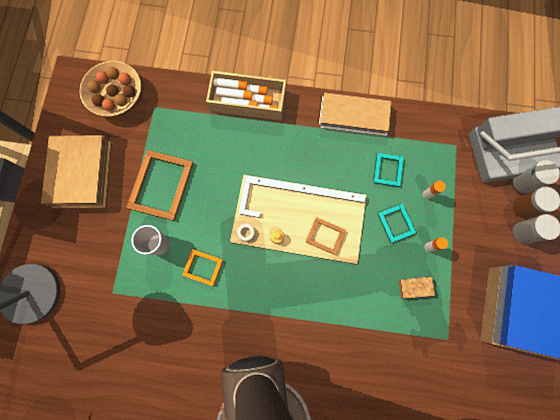

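View pics/scene0.png

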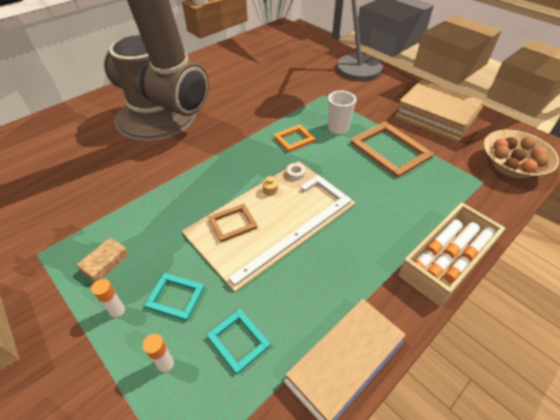

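Possible matches in the top picture are the brown frame on the jig at (326,236), turquoise ones at (397,223) and (389,170), an orange one at (203,267), and the big frame at (160,185). I choose the brown small one at (326,236), which lies on the jig board. In the scene picture it is at (233,222).

```bash
cat > h.py <<'E'
from plant import env
import cv2,numpy as np
from scipy.optimize import least_squares
from scipy.spatial.transform import Rotation as Ro
def cam(n):
    c=env.camera_params(n); f=210/np.tan(np.radians(c["fovy"]/2))
    if "R" in c: return f,c["cx"],c["cy"],np.array(c["R"]),np.array(c["t"])
    s=env.read_state(); T=np.eye(4); T[:3,:3]=Ro.from_euler("xyz",s["eef_rot"]).as_matrix(); T[:3,3]=s["tool_pos"]
    M=np.linalg.inv(T@c["mount"]); return f,c["cx"],c["cy"],M[:3,:3],M[:3,3]
def proj(c,X):
    p=np.atleast_2d(X)@c[3].T+c[4]; return np.c_[c[1]+c[0]*p[:,0]/p[:,2],c[2]+c[0]*p[:,1]/p[:,2]]
def ray(c,uv,z):
    uv=np.atleast_2d(uv); d=np.c_[(uv[:,0]-c[1])/c[0],(uv[:,1]-c[2])/c[0],np.ones(len(uv))]@c[3]
    o=-c[3].T@c[4]; return (o+d*((z-o[2])/d[:,2])[:,None])[:,:2]
def loc(pose,P):
    c,s=np.cos(pose[2]),np.sin(pose[2]); P=np.atleast_2d(np.asarray(P,float))
    return np.c_[pose[0]+c*P[:,0]-s*P[:,1],pose[1]+s*P[:,0]+c*P[:,1],P[:,2]]
E
python3 - <<'E'
from h import *
t=cam("top");s=cam("scene")
J=[([75,0,9],[304.6,188.2],[289.8,233.7]),([75,155,9],[250.8,184.5],[340.9,198.9]),([-4,110,9],[258.4,215.2],[302.1,193.7]),([37,110,16],[263.1,197.8],[317.5,198.2])]
P=np.array([a[0] for a in J])/1000+[0,0,.002]
f=lambda q:np.r_[proj(t,loc(q,P))-[a[1] for a in J],proj(s,loc(q,P))-[a[2] for a in J]].ravel()
r=least_squares(f,[.5,0,0],loss="soft_l1");print(r.x,np.round(f(r.x),1))
fr=ray(t,[[324.5,233.4],[326,236]],.018);print(fr)
print(ray(t,[275.5,237.1],.011),ray(t,[244.9,235.2],.011))
im=env.snapshot("top")[150:290,210:390,::-1];cv2.imwrite("pics/crop1.png",cv2.resize(im,None,fx=4,fy=4))
E
```

```text
[ 0.55064848 -0.0204633  -0.05692943] [-1.9  6.2 -0.7 -0.1  1.3 -1.7 -0.6  1.4  1.2  0.8 -1.5  2.9  1.6 -1.3
 -2.3  1.6]
[[ 0.52009252 -0.09910864]
 [ 0.51336774 -0.10409459]]
[[0.49207999 0.0356034 ]] [[0.4857094  0.12161403]]
```

View pics/crop1.png

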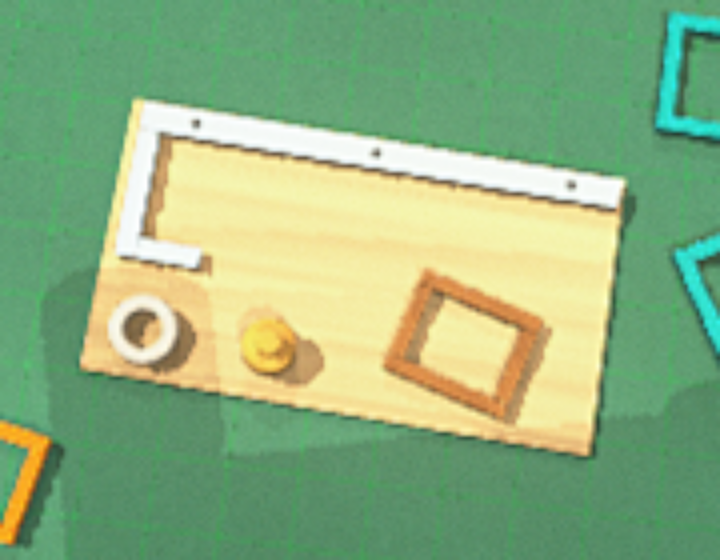

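The crop shows the small brown frame, turned against the fence, at crop (465,345). The paperweight is at (270,345) and the pocket is at upper left. I'll move above it for a wrist view.

Emit:
drive_tool:
  xyz:
    - [517, -328, 0]
    - [517, -328, 0]
    - [517, -328, 0]
    - [517, -328, 0]
    - [517, -328, 0]
    - [517, -328, 0]
    - [517, -328, 0]
    - [517, -328, 0]
    - [517, -328, 0]
    - [517, -328, 0]
    - [517, -328, 0]
    - [517, -328, 0]
  yaw: [18, 18, 18, 18, 18, 18, 18, 18, 18, 18, 18, 18]
  fingers: [0.3, 0.3, 0.3, 0.3, 0.3, 0.3, 0.3, 0.3, 0.3, 0.3, 0.3, 0.3]

```text
time: 2.15
tool_pos: [0.5377, -0.0724, 0.2535]
eef_rot: [3.141, -0.001, -0.058]
force: [0.5, -1.0, 0.2]
grip_width: 0.0297
gripper_force: 0.0
```

Emit:
drive_tool:
  xyz:
    - [10, 0, 0]
    - [10, 0, 0]
    - [10, 0, 0]
  yaw: [0, 0, 0]
  fingers: [0.3, 0.3, 0.3]

```text
time: 2.45
tool_pos: [0.5459, -0.0754, 0.2531]
eef_rot: [3.141, 0.001, -0.059]
force: [-1.0, -1.1, 0.3]
grip_width: 0.0299
gripper_force: 0.0
```

Run:
```python
from h import *
c=cam("wrist");s=env.read_state();print(s["tool_pos"],s["eef_rot"],s["qd"].max() if hasattr(s["qd"],"max") else s["qd"])
im=env.snapshot("wrist");cv2.imwrite("pics/w1.png",im[:,:,::-1]);np.save("w1.npy",im)
for q in("frame_mid","stop","fence","keeper","home","jig","weight","tape"):
    z={"home":.018,"frame_mid":.018,"jig":.002}.get(q,.011)
    print(q,[(np.round(d["pixel"],1).tolist(),round(float(d["p"]),2),ray(c,d["pixel"],z).round(4)) for d in env.spot_point(q,"wrist")])
```

```text
[ 0.54592929 -0.07537292  0.25309976] [ 3.14135718e+00  9.77964807e-04 -5.88109129e-02] 0.0036384531544614213
frame_mid []
stop [([53.2, 95.1], 0.98, array([[0.6341, 0.1319]]))]
fence [([220.9, 87.6], 0.73, array([[ 0.6314, -0.0263]]))]
keeper [([115.8, 174.7], 0.97, array([[0.5549, 0.0887]]))]
home [([110.3, 135.1], 0.59, array([[0.5949, 0.0828]]))]
jig [([222.3, 165.5], 0.64, array([[ 0.5561, -0.018 ]]))]
weight [([181.4, 229.4], 0.7, array([[0.4922, 0.0313]]))]
tape [([102.3, 231.7], 0.91, array([[0.4946, 0.1155]])), ([221.4, 166.6], 0.46, array([[ 0.5568, -0.0185]]))]
```

View pics/w1.png

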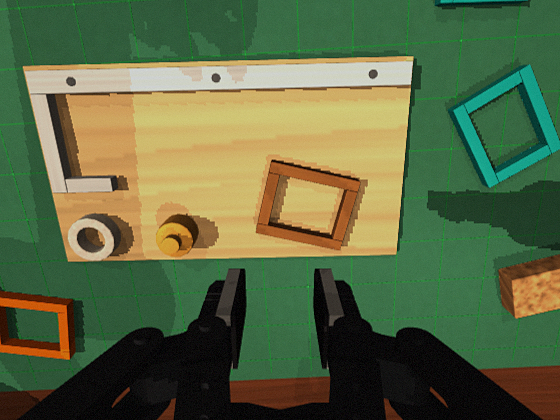

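The wrist view shows the brown frame with its top corners at about (271,160), (362,181), (342,249) and (257,230). The fence base runs from (60,95) to (408,86). The fingers are at about (235,300) and (325,300).

Run:
```python
from h import *
c=cam("wrist"); im=np.load("w1.npy")
hsv=cv2.cvtColor(im,cv2.COLOR_RGB2HSV)
m=cv2.inRange(hsv,(0,90,40),(14,255,200)); m[:, :240]=0;m[:,380:]=0;m[:145]=0;m[262:]=0
m=cv2.morphologyEx(m,cv2.MORPH_OPEN,np.ones((3,3)))
n,l,st,_=cv2.connectedComponentsWithStats(m);i=1+st[1:,4].argmax();print(st[i])
top=ray(c,cv2.findNonZero((l==i).astype(np.uint8))[:,0],.025)
rc=cv2.minAreaRect((top*1000).astype(np.float32));print("frame rect mm",rc)
px=np.array([[271,160],[362,181],[342,249],[257,230]],float)
g=cv2.cvtColor(im,cv2.COLOR_RGB2GRAY);px=cv2.cornerSubPix(g,px.astype(np.float32)[:,None],(4,4),(-1,-1),(3,20,.1))[:,0]
P=np.array([[38,45,25],[38,-45,25],[-38,-45,25],[-38,45,25]])/1000
f=lambda q:(proj(c,loc(q,P))-px).ravel();r=least_squares(f,[.5,-.1,-.2]);print("frame",r.x,f(r.x).round(1));F=r.x
Pj=np.array([[75,155,9],[-4,110,9],[-100,-180,9],[-100,180,9],[75,-175,23]])/1000+[0,0,.002]
pj=np.array([[53.2,95.1],[115.8,174.7],[396,255],[68,262],[411,80]])
fj=lambda q:(proj(c,loc(q,Pj))-pj).ravel();r=least_squares(fj,[.55,-.02,-.06],loss="soft_l1");J=r.x;print("jig",J,fj(J).round(1))
R=lambda a:np.array([[np.cos(a),-np.sin(a)],[np.sin(a),np.cos(a)]])
print("frame in jig",(F[:2]-J[:2])@R(J[2])*1000,F[2]-J[2])
v=im.copy()
for pts in(loc(F,P),loc(J,np.array([[75,-175,11],[75,155,11],[-4,155,11],[-4,110,11],[-18,110,11],[-100,180,11],[-100,-180,11]])/1000),loc(F,np.array([[27,34,25],[27,-34,25],[-27,-34,25],[-27,34,25]])/1000)):
    cv2.polylines(v,[proj(c,pts).round().astype(int)],True,(255,0,0),1)
cv2.imwrite("pics/w1f.png",cv2.resize(v[40:280,0:430],None,fx=1.8,fy=1.8)[:,:,::-1])
s=env.read_state();p=s["tool_pos"];print("tcp px",proj(c,p+[0,0,-.0]),proj(c,p+[0,0,-.022]))
```

```text
[ 256  162  104   88 3152]
frame rect mm ((514.031494140625, -101.1896743774414), (90.33927154541016, 76.05937957763672), 73.73225402832031)Traceback (most recent call last):
  File "<stdin>", line 10, in <module>
cv2.error: OpenCV(4.12.0) :-1: error: (-5:Bad argument) in function 'cornerSubPix'
> Overload resolution failed:
>  - Layout of the output array corners is incompatible with cv::Mat
>  - Expected Ptr<cv::UMat> for argument 'corners'
```

Run:
```python
from h import *
c=cam("wrist"); im=np.load("w1.npy")
P=np.array([[38,45,25],[38,-45,25],[-38,-45,25],[-38,45,25]])/1000
F=np.array([.514,-.1012,np.radians(-16.27)])
Pj=np.array([[75,155,9],[-4,110,9],[-100,-180,9],[-100,180,9],[75,-175,23]])/1000+[0,0,.002]
pj=np.array([[53.2,95.1],[115.8,174.7],[396,255],[68,262],[411,80]])
fj=lambda q:(proj(c,loc(q,Pj))-pj).ravel();r=least_squares(fj,[.55,-.02,-.06],loss="soft_l1");J=r.x;print("jig",J,fj(J).round(1))
R=lambda a:np.array([[np.cos(a),-np.sin(a)],[np.sin(a),np.cos(a)]])
print("frame in jig",(F[:2]-J[:2])@R(J[2])*1000,F[2]-J[2])
v=im.copy()
for pts in(loc(F,P),loc(J,np.array([[75,-175,11],[75,155,11],[-4,155,11],[-4,110,11],[-18,110,11],[-100,180,11],[-100,-180,11]])/1000),loc(F,np.array([[27,34,25],[27,-34,25],[-27,-34,25],[-27,34,25]])/1000)):
    cv2.polylines(v,[proj(c,pts).round().astype(int)],True,(255,0,0),1)
cv2.imwrite("pics/w1f.png",cv2.resize(v[40:280,0:430],None,fx=1.8,fy=1.8)[:,:,::-1])
p=env.read_state()["tool_pos"];print("tcp px",proj(c,p),proj(c,p+[0,0,-.022]))
```

```text
jig [ 0.55648444 -0.02110397 -0.02682437] [ 0.3 -1.   0.   0.1  1.2 -2.3 -0.3  0.6 -0.9  1.7]
frame in jig [-40.3208913  -81.20669462] -0.2571407026147178
tcp px [[278.69119173 316.30667323]] [[278.72327132 286.69197758]]
```

View pics/w1f.png

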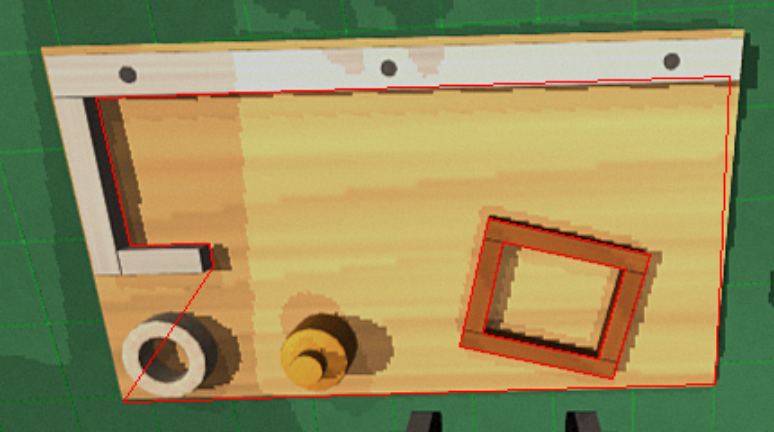

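The overlay fits well. In the jig frame the frame is at (-40,-81) mm, turned -14.7° relative to the fence. I'll go over the window, aligned with the frame.

Emit:
drive_tool:
  xyz:
    - [-30, 28, 50]
    - [-30, 28, 100]
    - [-30, 28, 150]
    - [-30, 28, 180]
    - [-30, 28, 193]
    - [-30, 28, 193]
    - [-30, 28, 193]
    - [-30, 28, 193]
    - [-30, 28, 193]
  yaw: [6, 13, 13, 13, 13, 13, 13, 13, 13]
  fingers: [0.53, 0.53, 0.53, 0.53, 0.53, 0.53, 0.53, 0.53, 0.53]

```text
time: 3.8
tool_pos: [0.51, -0.1252, 0.062]
eef_rot: [-3.123, -0.003, -0.249]
force: [0.2, 0.8, 0.4]
grip_width: 0.0199
gripper_force: 0.0
```

Run:
```python
from h import *
s=env.read_state();print(s["tool_pos"],s["eef_rot"],s["force"])
im=env.snapshot("wrist");cv2.imwrite("pics/w2.png",im[:,:,::-1])
```

```text
[ 0.51000066 -0.12515306  0.06198422] [-3.12276196e+00 -2.67605347e-03 -2.49485257e-01] [0.17280556 0.83286977 0.41965791]
```

View pics/w2.png

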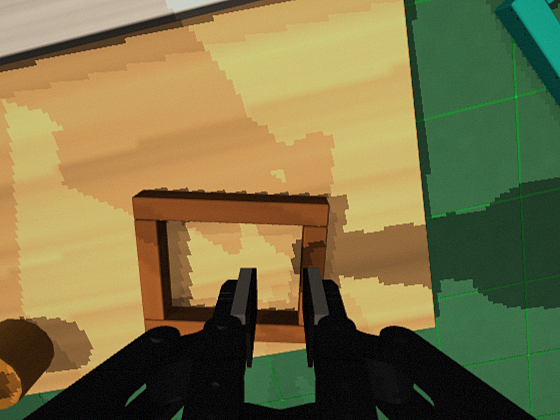

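The frame window spans (165–302, 222–320) and the fingers are at (245,270) and (312,270). They sit too far to the right and too near the robot, so I'll check whether the arm has settled.

Emit:
drive_tool:
  xyz:
    - [0, 0, 0]
    - [0, 0, 0]
    - [0, 0, 0]
  yaw: [0, 0, 0]
  fingers: [0.53, 0.53, 0.53]

```text
time: 4.15
tool_pos: [0.5089, -0.1249, 0.0605]
eef_rot: [-3.123, 0.0, -0.25]
force: [-0.4, 0.1, -0.3]
grip_width: 0.0203
gripper_force: 0.0
```

Run:
```python
from h import *
s=env.read_state();print(s["tool_pos"],s["eef_rot"],s["joint_pos"],s["qd"])
```

```text
[ 0.50888812 -0.12491372  0.06049968] [-3.12272648e+00  1.43502910e-05 -2.49521629e-01] [-0.25055176  0.19621775 -0.38817254  0.98643982  0.01886615  3.14056234] [ 6.18771445e-04  2.13350259e-03 -5.98457324e-05 -9.16610880e-04
  5.23148938e-04  4.89673940e-04]
```

Joint 6 is at its limit (yaw = j1 − j6 + π). I'll raise the tool and turn it a half turn the other way, which gives the same geometry.

Emit:
drive_tool:
  xyz:
    - [0, -12, -30]
    - [0, -24, -40]
    - [0, -24, -40]
    - [0, -24, -40]
    - [0, -24, -40]
    - [0, -24, -40]
    - [0, -24, -40]
    - [0, -24, -40]
    - [0, -24, -40]
    - [0, -24, -40]
    - [0, -24, -40]
    - [0, -24, -40]
  yaw: [-8, -16, -24, -32, -40, -48, -56, -64, -72, -80, -88, -96]
  fingers: [0.53, 0.53, 0.53, 0.53, 0.53, 0.53, 0.53, 0.53, 0.53, 0.53, 0.53, 0.53]

```text
time: 5.35
tool_pos: [0.5145, -0.1024, 0.1007]
eef_rot: [3.14, -0.019, 1.432]
force: [-0.1, -0.6, 0.9]
grip_width: 0.0197
gripper_force: 0.0
```

Emit:
drive_tool:
  xyz:
    - [0, 0, 0]
    - [0, 0, 0]
    - [0, 0, 0]
    - [0, 0, 0]
    - [0, 0, 0]
    - [0, 0, 0]
    - [0, 0, 0]
    - [0, 0, 0]
    - [0, 0, 0]
    - [0, 0, 0]
    - [0, 0, 0]
    - [0, 0, 0]
  yaw: [-8, -16, -24, -32, -40, -48, -56, -64, -72, -80, -82, -82]
  fingers: [0.53, 0.53, 0.53, 0.53, 0.53, 0.53, 0.53, 0.53, 0.53, 0.53, 0.53, 0.53]

```text
time: 6.55
tool_pos: [0.5145, -0.1024, 0.1007]
eef_rot: [3.123, -0.001, 2.857]
force: [0.6, 0.6, -0.0]
grip_width: 0.02
gripper_force: 0.0
```

Run:
```python
from h import *
s=env.read_state();print(s["tool_pos"],s["eef_rot"],s["joint_pos"])
c=cam("wrist")
im=env.snapshot("wrist");cv2.imwrite("pics/w3.png",im[:,:,::-1]);np.save("w3.npy",im)
```

```text
[ 0.51450565 -0.10237379  0.10069372] [ 3.12278033e+00 -1.12369422e-03  2.85705844e+00] [-0.20623313  0.16946789 -0.3270318   1.0739452   0.01884258  0.07831496]
```

View pics/w3.png

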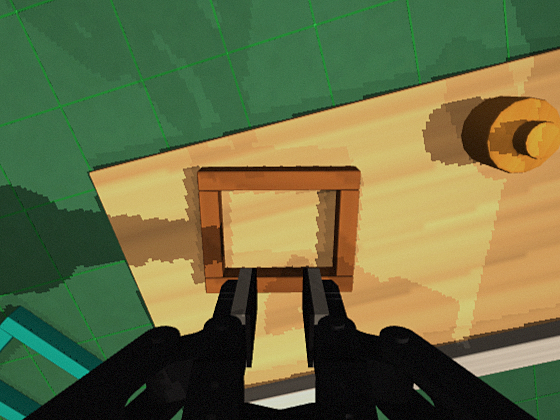

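This is the view from the fence side. The window spans (220–335, 190–268), and the tool is aligned with and centred over it. Now I'll descend.

Emit:
drive_tool:
  xyz:
    - [0, 0, 25]
    - [0, 0, 45]
    - [0, 0, 54]
    - [0, 0, 58]
    - [0, 0, 61]
    - [0, 0, 63]
    - [0, 0, 63]
  yaw: [0, 0, 0, 0, 0, 0, 0]
  fingers: [0.53, 0.53, 0.53, 0.53, 0.53, 0.53, 0.53]

```text
time: 7.3
tool_pos: [0.5152, -0.1013, 0.0382]
eef_rot: [3.123, -0.0, 2.857]
force: [0.3, 0.2, -0.5]
grip_width: 0.0206
gripper_force: 0.0
```

Run:
```python
from h import *
s=env.read_state();print(s["tool_pos"],s["eef_rot"])
im=env.snapshot("wrist");cv2.imwrite("pics/w4.png",im[:,:,::-1])
```

```text
[ 0.51519053 -0.1013074   0.03821535] [ 3.12272854e+00 -1.79100794e-04  2.85704080e+00]
```

View pics/w4.png

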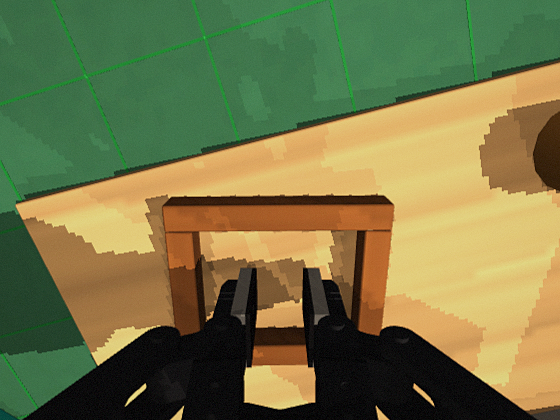

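The fingertips are inside the window with no contact. Now I'll push straight across towards the fence, easing the yaw into line with it.

Emit:
drive_tool:
  xyz:
    - [-7.7, 2, 2.5]
    - [-15.5, 4.1, 2.5]
    - [-21.3, 5.6, 2.5]
    - [-27.1, 7.1, 2.5]
    - [-32.9, 8.7, 2.5]
    - [-38.7, 10.2, 2.5]
    - [-44.5, 11.7, 2.5]
    - [-50.3, 13.2, 2.5]
    - [-56.1, 14.8, 2.5]
    - [-61.9, 16.3, 2.5]
    - [-67.7, 17.8, 2.5]
    - [-73.5, 19.4, 2.5]
  yaw: [0, 0, 0, -1, -3, -5, -7, -9, -11, -13, -14.7, -14.7]
  fingers: [0.53, 0.53, 0.53, 0.53, 0.53, 0.53, 0.53, 0.53, 0.53, 0.53, 0.53, 0.53]

```text
time: 8.55
tool_pos: [0.5914, -0.1032, 0.0354]
eef_rot: [3.123, 0.004, 3.114]
force: [-0.5, 0.3, 0.1]
grip_width: 0.0199
gripper_force: 0.1
```

Run:
```python
from h import *
s=env.read_state();print(s["tool_pos"],s["eef_rot"],s["force"])
im=env.snapshot("wrist");tp=env.snapshot("top")[150:260,220:380]
cv2.imwrite("pics/w5.png",np.hstack([im[:,:,::-1],cv2.resize(tp,(240,165))[:,:,::-1].copy().repeat(1,0) if 0 else cv2.copyMakeBorder(cv2.resize(tp,(240,165)),0,255,0,0,0)[:,:,::-1]]))
```

```text
[ 0.59137926 -0.10318336  0.0354061 ] [3.12308404 0.00366717 3.11436   ] [-0.46192268  0.28306144  0.09317947]
```

View pics/w5.png

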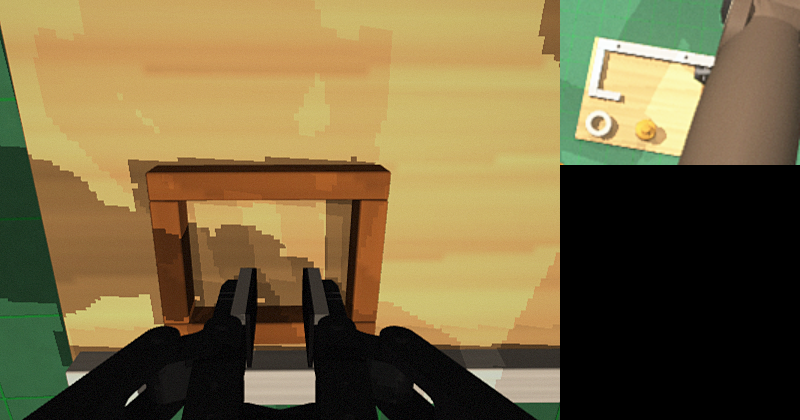

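The frame was carried along and squared, with the fence still about 15 mm ahead. I'll continue gently until force shows contact.

Emit:
drive_tool:
  xyz:
    - [-5, 0, 0]
    - [-10, 0, 0]
    - [-13, 0, 0]
    - [-15, 0, 0]
    - [-16, 0, 0]
    - [-17, 0, 0]
    - [-17, 0, 0]
  yaw: [0, 0, 0, 0, 0, 0, 0]
  fingers: [0.53, 0.53, 0.53, 0.53, 0.53, 0.53, 0.53]

```text
time: 9.35
tool_pos: [0.6053, -0.1036, 0.0355]
eef_rot: [3.123, -0.001, 3.113]
force: [-8.8, 0.3, 6.6]
grip_width: 0.02
gripper_force: 4.6
```

```bash
cat > m.py <<'E'
from h import *
J=np.array([0.55648444,-0.02110397,-0.02682437])
def meas(show=None):
    c=cam("wrist");im=env.snapshot("wrist");print("F",np.round(env.read_state()["force"],1))
    hsv=cv2.cvtColor(im,cv2.COLOR_RGB2HSV);m=cv2.inRange(hsv,(0,90,25),(14,255,200))
    m=cv2.morphologyEx(m,cv2.MORPH_OPEN,np.ones((3,3)))
    n,l,st,_=cv2.connectedComponentsWithStats(m);i=1+st[1:,4].argmax();print("bbox",st[i])
    # back bar outer top edge: upper boundary of the mask, refined as line; gives angle
    cols=np.arange(st[i][0]+12,st[i][0]+st[i][2]-12);g=(l==i)
    e=np.c_[cols,[g[:,k].argmax() for k in cols]].astype(float)
    w=ray(c,e,.025);vx,vy,x0,y0=cv2.fitLine((w*1000).astype(np.float32),cv2.DIST_HUBER,0,.01,.01).ravel()
    a=np.arctan2(-vx*np.sign(vy),abs(vy)) # yaw of the bar's y direction
    print("back edge yaw rel jig deg",np.degrees(a-J[2]))
    p=ray(c,cv2.findNonZero(g.astype(np.uint8))[:,0],.025)-J[:2]
    cs,sn=np.cos(J[2]),np.sin(J[2]);q=np.c_[cs*p[:,0]+sn*p[:,1],-sn*p[:,0]+cs*p[:,1]]*1000
    print("mask extents in jig at top plane",np.percentile(q,[.3,99.7],axis=0).round(1).tolist())
    if show: cv2.imwrite(show,im[:,:,::-1])
E
python3 -c "
from m import *
meas('pics/w6.png')"
```

```text
F [-8.7  0.8  6.6]
bbox [  147   164   244   172 16434]
back edge yaw rel jig deg -0.5368496686352342
mask extents in jig at top plane [[-5.7, -129.2], [66.0, -40.8]]
```

Contact with the fence shows about 9 N and the frame is square to it within calibration. Now I'll drag along the fence, keeping a light press.

Emit:
drive_tool:
  xyz:
    - [-1, 4, 0]
    - [-1, 9, 0]
    - [-1, 14, 0]
    - [-1, 19, 0]
    - [-1, 25, 0]
    - [-1, 31, 0]
    - [-1, 37, 0]
    - [-1, 43, 0]
    - [-1, 49, 0]
    - [-1, 55, 0]
    - [-1, 61, 0]
    - [-1, 67, 0]
  yaw: [0, 0, 0, 0, 0, 0, 0, 0, 0, 0, 0, 0]
  fingers: [0.53, 0.53, 0.53, 0.53, 0.53, 0.53, 0.53, 0.53, 0.53, 0.53, 0.53, 0.53]

```text
time: 10.6
tool_pos: [0.6077, -0.0377, 0.0355]
eef_rot: [3.126, -0.002, 3.112]
force: [-7.0, -4.4, -0.2]
grip_width: 0.02
gripper_force: 4.5
```

```bash
python3 -c "
from m import *
meas('pics/w7.png');print(env.read_state()['tool_pos'],env.read_state()['eef_rot'])"
```

```text
F [-7.5 -1.8 -1. ]
bbox [  129   164   245   172 16272]
back edge yaw rel jig deg -0.34114404490344724
mask extents in jig at top plane [[-5.1, -69.9], [65.9, 18.8]]
[ 0.60771996 -0.03677094  0.03547257] [ 3.12494218e+00 -2.35645868e-03  3.11298739e+00]
```

Still flush, and the frame is travelling with the tool. I'll continue.

Emit:
drive_tool:
  xyz:
    - [0, 6, 0]
    - [0, 12, 0]
    - [0, 18, 0]
    - [0, 24, 0]
    - [0, 30, 0]
    - [0, 36, 0]
    - [0, 42, 0]
    - [0, 48, 0]
    - [0, 54, 0]
    - [0, 60, 0]
    - [0, 66, 0]
    - [0, 72, 0]
  yaw: [0, 0, 0, 0, 0, 0, 0, 0, 0, 0, 0, 0]
  fingers: [0.53, 0.53, 0.53, 0.53, 0.53, 0.53, 0.53, 0.53, 0.53, 0.53, 0.53, 0.53]

```text
time: 11.85
tool_pos: [0.6102, 0.0344, 0.0369]
eef_rot: [3.125, -0.001, 3.113]
force: [-4.5, -4.0, -2.0]
grip_width: 0.0196
gripper_force: 3.5
```

```bash
python3 -c "
from m import *
meas('pics/w8.png');print(env.read_state()['tool_pos'],env.read_state()['eef_rot'])"
```

```text
F [-6.2 -1.2 -0.4]
bbox [  129   165   245   171 16488]
back edge yaw rel jig deg -0.427252239769798
mask extents in jig at top plane [[-4.3, 1.6], [67.5, 91.4]]
[0.61021762 0.03529571 0.03695007] [ 3.12467177e+00 -1.36834867e-03  3.11334252e+00]
```

Emit:
drive_tool:
  xyz:
    - [-1, 6, 0.5]
    - [-1, 12, 1]
    - [-1, 18, 1.2]
    - [-1, 24, 1.5]
    - [-1, 30, 1.6]
    - [-1, 36, 1.8]
    - [-1, 42, 2]
    - [-1, 48, 2.1]
    - [-1, 53, 2.2]
    - [-1, 57, 2.3]
    - [-1, 60, 2.4]
    - [-1, 62, 2.4]
  yaw: [0, 0, 0, 0, 0, 0, 0, 0, 0, 0, 0, 0]
  fingers: [0.53, 0.53, 0.53, 0.53, 0.53, 0.53, 0.53, 0.53, 0.53, 0.53, 0.53, 0.53]

```text
time: 13.1
tool_pos: [0.6124, 0.0961, 0.0353]
eef_rot: [3.126, -0.002, 3.113]
force: [-7.5, -4.5, -1.0]
grip_width: 0.0199
gripper_force: 3.9
```

```bash
python3 -c "
from m import *
meas('pics/w9.png');print(env.read_state()['tool_pos'],env.read_state()['eef_rot'])"
```

```text
F [-7.7 -2.7 -0.6]
bbox [  129   164   246   172 16667]
back edge yaw rel jig deg -0.45076175089298187
mask extents in jig at top plane [[-4.0, 63.9], [66.9, 152.8]]
[0.61242294 0.09635252 0.03538444] [ 3.12573394e+00 -2.40815232e-03  3.11305404e+00]
```

Nearly home. I'll push the last few millimetres until the end stop resists.

Emit:
drive_tool:
  xyz:
    - [0, 1, 0]
    - [0, 2, 0]
    - [0, 3, 0.1]
    - [0, 4, 0.1]
    - [0, 5, 0.1]
    - [0, 5, 0.1]
  yaw: [0, 0, 0, 0, 0, 0]
  fingers: [0.53, 0.53, 0.53, 0.53, 0.53, 0.53]

```text
time: 13.75
tool_pos: [0.6125, 0.098, 0.0354]
eef_rot: [3.132, -0.002, 3.111]
force: [-7.7, -13.9, 1.3]
grip_width: 0.0202
gripper_force: 8.5
```

```bash
python3 -c "
from m import *
meas('pics/w10.png');print(env.read_state()['tool_pos'],env.read_state()['eef_rot'])"
```

```text
F [ -7.6 -14.5   1.1]
bbox [  127   164   246   172 16712]
back edge yaw rel jig deg -0.5172604726522261
mask extents in jig at top plane [[-4.0, 65.2], [67.1, 154.1]]
[0.61246185 0.09806334 0.03542348] [ 3.13197484e+00 -2.22301487e-03  3.11093474e+00]
```

The stop now resists with 14 N and the fence with 8 N, so the frame is home. I'll back off to the middle of the window.

Emit:
drive_tool:
  xyz:
    - [3, -5, 0]
    - [6, -8, 0]
    - [10, -10, 0]
    - [12, -10, 0]
    - [12, -10, 0]
  yaw: [0, 0, 0, 0, 0]
  fingers: [0.53, 0.53, 0.53, 0.53, 0.53]

```text
time: 14.3
tool_pos: [0.6032, 0.0929, 0.0369]
eef_rot: [3.123, 0.004, 3.114]
force: [-0.0, -0.2, -0.7]
grip_width: 0.0199
gripper_force: 0.0
```

```bash
python3 -c "
from m import *
meas('pics/w11.png');print(env.read_state()['tool_pos'],env.read_state()['gripper_force'])"
```

```text
F [0.4 0.  0.9]
bbox [  146   185   238   151 14627]
back edge yaw rel jig deg -1.295622000277709
mask extents in jig at top plane [[-5.0, 65.4], [59.6, 154.0]]
[0.60334259 0.09285887 0.0369225 ] 0.0
```

Emit:
drive_tool:
  xyz:
    - [0, 0, -20]
    - [0, 0, -45]
    - [0, 0, -80]
    - [0, 0, -120]
    - [0, 0, -150]
    - [20, 0, -150]
    - [50, 0, -150]
    - [50, 0, -150]
    - [50, 0, -150]
  yaw: [0, 0, 0, 0, 0, 0, 0, 0, 0]
  fingers: [0.53, 0.53, 0.53, 0.53, 0.53, 0.53, 0.53, 0.53, 0.53]

```text
time: 15.25
tool_pos: [0.5527, 0.0915, 0.187]
eef_rot: [3.123, 0.005, 3.114]
force: [0.0, 0.4, 0.4]
grip_width: 0.0198
gripper_force: 0.0
```

Run:
```python
from m import *
print(env.read_state()["tool_pos"],env.read_state()["force"])
im=env.snapshot("wrist");sc=env.snapshot("scene")[130:290,170:370]
a=cv2.resize(sc,(480,384));b=cv2.resize(im,(320,240))
v=np.zeros((600,800,3),np.uint8);v[:420,:560]=im;v[:200,560:]=cv2.resize(sc[20:110,90:198],(240,200));v[420:,:240]=cv2.resize(sc,(240,180))
cv2.imwrite("pics/w12.png",v[:,:,::-1])
```

```text
[0.55267896 0.09149091 0.1869827 ] [0.04220496 0.43132363 0.36525392]
```

View pics/w12.png

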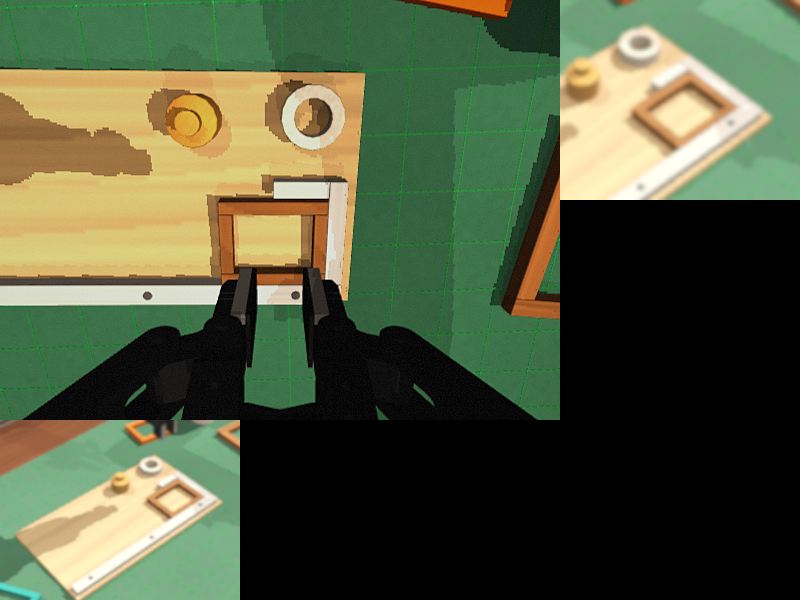

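The frame sits in the pocket at about (273,242). It touches the fence below and the stop at right, and the weight and tape haven't been disturbed. The gripper is clear, so I'll hand in.

```bash
python3 -c "
from plant import env
print(env.hand_in())"
```

```text
the job is handed in; nothing more can be done
None
```

I slid the frame flat against the fence, dragged it into the corner pocket until the fence and the end stop both pushed back (about 8 N and 14 N), then let go and handed the job in at about 15 s; the handed-in job returned no verdict.

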